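# Set a scored porcelain strip over the breaking edge and hold it

## Robot

A 6-joint arm with a two-finger parallel gripper is mounted at the origin on the work surface. World frame = base frame: x ahead of the robot, y to its left, z up, the work surface at z = 0. Lengths are in m, angles in rad, forces in N, time in s.
With the tool pointing down it reaches from about 0.35 to 0.975 m from the base axis. Payload 4.9 kg.
Tool frame: the origin (TCP) lies on the centre line of the jaws, within the pads' length; the fingertips stand 14 mm ahead of it and the grasp point (between the pads) lies 5 mm behind it; z points along the fingers, y is the line along which they close (so a half turn about z gives the same grasp; the last joint's range is limited). The gripper opens to 85 mm and grips with 20 to 120 N. Pads are 22 mm wide; open, the fingers measure 114 mm over their backs; the gripper's body (76 mm by 85 mm) begins 54 mm behind the grasp point. The pads swing forward as they close: fully open they stand 13 mm farther back than shut.
Start: joints at [-1.367, 0.053, 1.613, -0, 1.476, -0.119], TCP at [0.198, -0.593, 0.245] pointing down, gripper open.
Joint ranges: [-3.01, 3.01], [-1.01, 2.22], [0.06, 2.58], [-1.02, 4.17], [0.09, 2.62], [-3.14, 3.14]. Speed limits (rad/s): [2.57, 2.57, 3.14, 3.14, 3.14, 3.14].

## Interface

Orientations are given as a unit quaternion [w, x, y, z].
In Python, from plant import * gives the robot as it stands.
- The arm moves only by the tool send_rows, never from a script. Its argument "steps" is a list of rows, each an object with "translation": the shift along the tool's x, y, z in cm, a list of three; "delta_rot": the turn, a rotation vector about the tool's x, y, z in rad, a list of three; "jaw": the finger opening in cm, from 0 to 8.54. In form: [{"translation": [dx, dy, dz], "delta_rot": [rx, ry, rz], "jaw": jaw}, ...]. A call has exactly 8 rows; each row is the pose to reach, as a shift and turn from the pose commanded when the call began, along the tool's axes at that moment; what a row does not reach only later rows make up. A row lasts 1/10 s, in which the tool goes at most 50 mm and 8.59 degrees, less where a joint would pass 70% of its speed; a pose out of reach is approached as far as the arm can. A call with a gripper value outside its range is refused whole. The fingers move at their own pace and stop on an object; the grip force is fixed at half the most. Time passes only in rows, so rows that repeat a pose let the fingers close, or fill a call up. It gives the time, the measured TCP pose, the force, the opening and the grip force at its end, in the units of the state.
- state(): the state, without advancing time (a new reading comes with each control period).
- grab_frame(name): name is "side" or "top" or "wrist"; returns a dict with "pixels" (420x560x3 uint8, blue, green, red), "range_z" (420x560 float32, m along the optical axis (not along the pixel's ray), 0 where there is no reading), "fx", "fy", "cx", "cy" (pixels), "dist" ([k1, k2, p1, p2, k3] as OpenCV has them; the pictures are not rectified), "rvec" (rotation vector, rad) and "tvec" (3), from world to camera coordinates, as OpenCV has them. Camera axes: x right, y down, z forward; pixel columns grow to the right and rows downward; lengths in m; the calibration is good to about 2 mm. A picture is of the moment at which its call begins.
- job_done(): hands the job in; it is judged then, once.
The state is a dict: "time": time; "joint_pos": joint angles; "joint_vel": joint speeds; "joint_efforts": joint torques, N m; "tool_pos": TCP position; "tool_rot": TCP orientation; "contact_force": force on the tool from outside, world axes, zero at the start; "ft_torque": the same for the moment, N m; "gripper_width": opening from 0.0 (shut) to 1.0 (fully open); "grasp_force": force on a finger pad.
Only numpy, scipy, OpenCV 4.12 (cv2) and the standard library are available. Lean on these libraries where they do the work, as an engineer would, in place of code of your own. Each camera call takes 0.05 s, during which the arm holds its last target. There are 200 camera calls.

## Task

With the scraper block, wipe the loose porcelain chips off the front of the breaking board into the steel tray below its front edge, and set the scraper back down on the bench. Then slide the porcelain strip out along the board, without lifting or tipping it, until its score line lies right over the board's front edge with the strip square to that edge, and keep holding its tail end down on the board: finish while holding it, level and ready to be snapped, since it would tip into the tray if let go. Leave the other things on the bench alone.

Things in the scene. Friction and masses are not known exactly. Their poses are not given: they have to be found in the camera images.
- board: breaking board: a plywood board 320 x 200 mm, 18 mm thick, on two battens; its top is 50 mm above the bench. It does not move. Origin on the bench under its centre; x points outward to its front edge (160 mm from the origin; the edge is 200 mm long, along y), z up.
- edge (a point): middle of the board's front edge, on its top surface (50 mm above the bench); axes as the board's, x outward. The battens stop 65 mm behind this edge.
- strip_center (a point): centre of the porcelain strip (half-way up): a plain pale grey bar 260 mm long (x), 50 mm wide (y), 12 mm thick (z), 0.3 to 0.45 kg, loose on the board. Its x axis runs along it towards its outer (front) end, roughly outward along the board. It starts with its front end 110 to 130 mm behind the front edge, so its tail end sticks out over the back of the board. It slides on the wood with ordinary friction and balances at its centre.
- score (a point): the score line: a 3 mm wide dark line straight across the strip's top and sides, 155 mm from its front end and 105 mm from its tail end; this point is its middle, on the strip's top face, 25 mm from the strip's centre towards the tail. With the line over the edge the strip's centre lies 25 mm beyond the edge, so it tips unless the tail is held.
- chip0_center (a point): loose porcelain chip 1 of 3, an irregular shard about 26 x 18 x 9 mm, 11 g, lying on the board between the strip's front end and the front edge, 20 to 45 mm behind the edge and within 45 mm of the board's middle line; this point is its centre.
- chip1_center (a point): loose porcelain chip 2 of 3, an irregular shard about 26 x 18 x 9 mm, 11 g, lying on the board between the strip's front end and the front edge, 20 to 45 mm behind the edge and within 45 mm of the board's middle line; this point is its centre.
- chip2_center (a point): loose porcelain chip 3 of 3, an irregular shard about 26 x 18 x 9 mm, 11 g, lying on the board between the strip's front end and the front edge, 20 to 45 mm behind the edge and within 45 mm of the board's middle line; this point is its centre.
- scraper_center (a point): centre (half-way up) of the scraper block: a solid light grey plastic block 24 mm thick (x), 140 mm wide at its foot (y; the upper grip part is 110 mm wide), 65 mm tall, 0.17 kg, standing upright on its foot on the bench, centre 32.5 mm above it. Either 140 mm wide face pushes; it is gripped across its 24 mm thickness near the top.
- tray: steel offcut tray, open, 200 x 220 mm, 25 mm tall, 3 mm walls, on the bench with its back wall tucked some 30 mm under the board's front edge. Origin at the centre of its underside, x outward as the board's, z up.
- pump_bottle: bystander: green pump bottle, 68 mm across, 203 mm tall, loose. Origin at the centre of its underside.
- tub: bystander: white round plastic tub, 130 mm across, 85 mm tall, loose. Origin at the centre of its underside.
- cut_pieces: bystander: a small pile of three finished porcelain pieces, each 105 x 50 mm, pile 36 mm tall. Origin at the centre of its underside.
Mind the look-alikes: they are no part of the job. There is more than one size of the part that bears scraper_center; the job needs the largest.

How it is judged:
By the outcome, as a careful person would: the job done as asked, in the order asked, and still so for the second after the job is handed in, while the arm keeps its last pose, push and grip.
It also fails if it takes over 64 s, if anything falls off the work surface, if the arm or the gripper's body presses on something with over 40 N, if the wrist force passes 120 N, or if a joint passes its speed limit or range.

## Working session

There is one attempt and no reset: what is moved stays moved. The work goes in short steps, Python scripts to look and compute and a tool call to move; the robot and the scene stay as the last step left them, time stands still between calls to the robot, and variables do not carry over. Pictures are saved under pics/ and viewed, at most 10 in all, crops included, and the job is handed in when it is done.

Besides the shell and the picture viewer there is one more tool, called after "Call:" by a JSON object that holds its "name" and its "arguments", one argument or row to a line. send_rows: Moves the arm, as the interface text tells. Its arguments: {"type":"object","properties":{"steps":{"type":"array","items":{"type":"object","properties":{"translation":{"type":"array","items":{"type":"number"}},"delta_rot":{"type":"array","items":{"type":"number"}},"jaw":{"type":"number"}}}}},"required":["steps"]}

```bash
mkdir -p pics
cat > h.py <<'E'
from plant import *
import numpy as np, cv2, pickle
from scipy.spatial.transform import Rotation as R
def snap(n,tag):
    f=grab_frame(n); cv2.imwrite(f'pics/{tag}.png',f['pixels']); pickle.dump(f,open(f'pics/{tag}.pkl','wb')); return f
def load(tag): return pickle.load(open(f'pics/{tag}.pkl','rb'))
def cam(f):
    K=np.array([[f['fx'],0,f['cx']],[0,f['fy'],f['cy']],[0,0,1]]); Rm=cv2.Rodrigues(np.array(f['rvec'],float))[0]
    return K,Rm,np.array(f['tvec'],float).ravel()
def atz(f,uv,z):  # ray-plane intersection
    K,Rm,t=cam(f); p=cv2.undistortPoints(np.array(uv,float).reshape(-1,1,2),K,np.array(f['dist'],float)).reshape(-1,2)
    d=np.c_[p,np.ones(len(p))]@Rm; c=-Rm.T@t
    return c+d*((z-c[2])/d[:,2])[:,None]
def dep(f,uv):
    K,Rm,t=cam(f); uv=np.array(uv,float).reshape(-1,2); p=cv2.undistortPoints(uv.reshape(-1,1,2),K,np.array(f['dist'],float)).reshape(-1,2)
    z=np.array([f['range_z'][int(v),int(u)] for u,v in uv]); return (np.c_[p,np.ones(len(p))]*z[:,None]-t)@Rm
def rel(target_pos,target_R=None):
    s=state(); q=s['tool_rot']; T=R.from_quat([q[1],q[2],q[3],q[0]])
    print('trans cm',(T.inv().apply(np.array(target_pos)-s['tool_pos'])*100).round(2))
    if target_R is not None: print('rot',(T.inv()*target_R).as_rotvec().round(4))
E
python3 - <<'E'
from h import *
s=state(); print(s)
a=snap('top','top0')['pixels']; b=snap('side','side0')['pixels']
E
```

```text
{'time': 0.0, 'joint_pos': array([-1.36702247e+00,  5.33474437e-02,  1.61431257e+00,  5.82429933e-06,
        1.47598770e+00, -1.19003665e-01]), 'joint_vel': array([ 0.00058399, -0.00143764, -0.00083045, -0.00029305,  0.0005039 ,
        0.00036305]), 'joint_efforts': array([-6.76006930e-04, -3.93682837e+01, -3.70180964e+01, -2.45353722e-04,
        7.16394105e-03,  1.42455536e-05]), 'tool_pos': array([ 0.19812882, -0.59213328,  0.24405773]), 'tool_rot': array([-1.02672577e-03,  9.87004600e-01,  1.60688714e-01, -4.06425553e-05]), 'contact_force': array([ 0.07678448,  0.37299356, -0.44236476]), 'ft_torque': array([ 0.01951169, -0.01408414, -0.06192997]), 'grasp_force': 0.0, 'gripper_width': 0.9959301049622724}
```

View pics/top0.png

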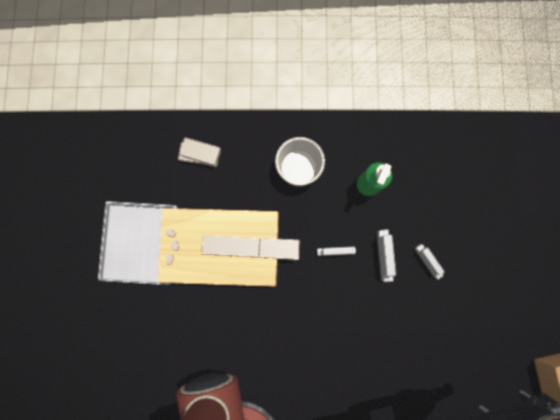

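View pics/side0.png

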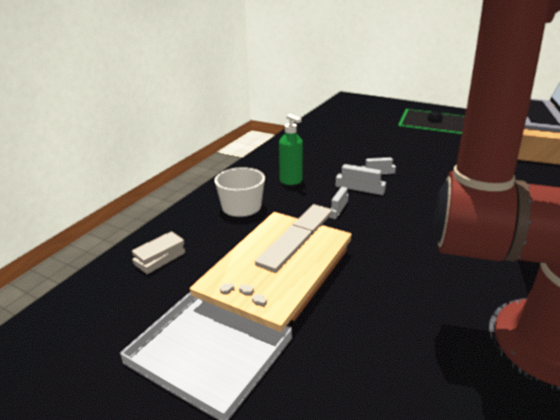

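Candidates for the scraper in the top view are (336,251) small, (387,256) the longest, and (431,261) small. I choose (387,256). The board's front edge is at column ~160, the chips are at (171,233), (176,245) and (169,259), and the strip runs from (203,246) to (299,249).

Run:
```python
from h import *
f=load('top0'); im=f['pixels']
c=cv2.resize(im[195:295,90:310],None,fx=3.6,fy=3.6,interpolation=cv2.INTER_CUBIC)
d=cv2.resize(im[220:295,310:450],None,fx=3,fy=3,interpolation=cv2.INTER_CUBIC)
o=np.zeros((c.shape[0]+d.shape[0],792,3),np.uint8);o[:360]=c;o[360:,:420]=d;cv2.imwrite('pics/crop.png',o); print(o.shape)
P=lambda n,uv,z:print(n,atz(f,uv,z).round(4).tolist(),dep(f,uv).round(3).tolist())
P('scr',[(336,251),(387,256),(431,261)],.065)
P('chips',[(171,233),(176,245),(169,259)],.055)
P('bottle',[(372,182)],.1);P('tub',[(300,160)],.085)
```

```text
(585, 792, 3)
scr [[0.529, -0.2607, 0.065], [0.5161, -0.397, 0.065], [0.503, -0.5148, 0.065]] [[0.529, -0.263, 0.05], [0.516, -0.397, 0.066], [0.503, -0.521, 0.049]]
chips [[0.5758, 0.1873, 0.055], [0.5432, 0.1725, 0.055], [0.5051, 0.1904, 0.055]] [[0.575, 0.186, 0.061], [0.543, 0.171, 0.059], [0.505, 0.19, 0.057]]
bottle [[0.71, -0.3534, 0.1]] [[0.704, -0.346, 0.133]]
tub [[0.7727, -0.164, 0.085]] [[0.791, -0.167, 0.011]]
```

View pics/crop.png

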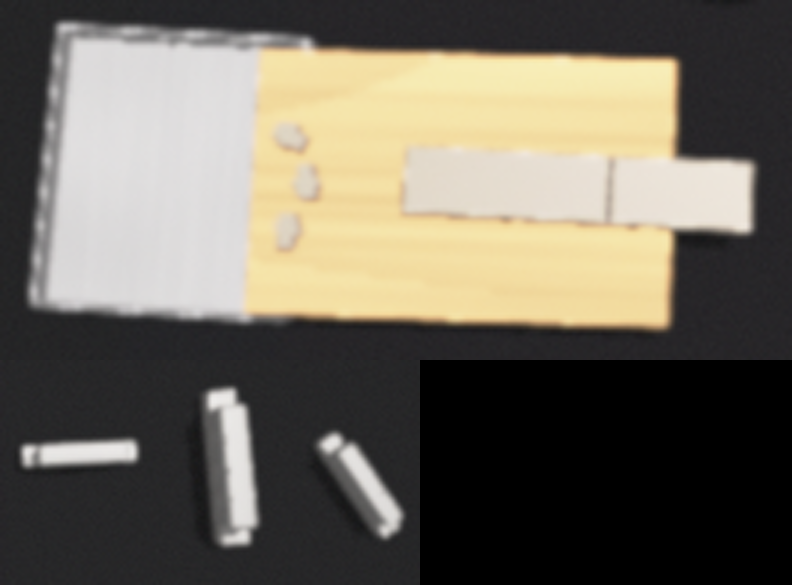

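The crop shows the middle block (240,466 in the crop) is the largest. The board corners are at (258,48), (245,318), (677,60) and (670,327). The strip corners are at (405,148), (402,213), (754,162) and (750,232).

```bash
cat >> h.py <<'E'
def cr(p): p=np.array(p,float); return np.c_[90+(p[:,0]+.5)/3.6-.5,195+(p[:,1]+.5)/3.6-.5]
def cd(p): p=np.array(p,float); return np.c_[310+(p[:,0]+.5)/3-.5,220+(p[:,1]-360+.5)/3-.5]
E
python3 - <<'E'
from h import *
f=load('top0')
b=atz(f,cr([(258,48),(245,318),(677,60),(670,327)]),.05);s=atz(f,cr([(405,148),(402,213),(754,162),(750,232),(610,158),(608,222)]),.062)
g=atz(f,cd([(224,405),(244,403),(236,528),(258,526)]),.065)
c=atz(f,cr([(290,137),(307,183),(287,232)]),.055)
for n,q in zip('bsgc',(b,s,g,c)): print(n,q[:,:2].round(4).tolist())
ang=lambda v:np.degrees(np.arctan2(v[1],v[0]))
print('board ang edge',ang(b[0]-b[1]),'side',ang(b[0]-b[2]),ang(b[1]-b[3]),np.linalg.norm(b[0]-b[1]),np.linalg.norm(b[0]-b[2]))
print('strip',ang(s[0]-s[2]),ang(s[1]-s[3]),np.linalg.norm(s[0]-s[2]))
print('grip',ang(g[0]-g[2]),ang(g[1]-g[3]),np.linalg.norm(g[0]-g[2]),np.linalg.norm(g[0]-g[1]),g.mean(0))
st=state();q=st['tool_rot'];print(R.from_quat([q[1],q[2],q[3],q[0]]).as_matrix().round(3))
E
```

```text
b [[0.6453, 0.2183], [0.4402, 0.2207], [0.6372, -0.1041], [0.4361, -0.0998]]
s [[0.5683, 0.1001], [0.5197, 0.1011], [0.5591, -0.1621], [0.507, -0.1591], [0.5616, -0.0543], [0.5139, -0.0533]]
g [[0.5731, -0.3913], [0.575, -0.4093], [0.464, -0.3993], [0.4658, -0.4189]]
c [[0.5766, 0.1896], [0.5419, 0.1754], [0.5049, 0.1894]]
board ang edge -0.6574145349219506 side 88.54769506628433 89.27444220269612 0.20517034305405 0.32248091385182653
strip 87.97925535996222 87.21993357519575 0.2624072798805124
grip 4.210305844022856 5.035928508722719 0.10939210799599457 0.01811768025506546 [ 0.51948008 -0.40468377  0.065     ]
[[ 0.948  0.317 -0.   ]
 [ 0.317 -0.948  0.002]
 [ 0.    -0.002 -1.   ]]
```

Call:
{"name": "send_rows", "arguments": {
  "steps": [
    {"translation": [1.8,-0.4,0.5],"delta_rot": [0,0,0.02],"jaw": 6},
    {"translation": [6.2,-1.3,1.8],"delta_rot": [0,0,0.05],"jaw": 6},
    {"translation": [11,-2.3,3.1],"delta_rot": [0,0,0.08],"jaw": 6},
    {"translation": [15.8,-3.3,4.5],"delta_rot": [0,0,0.11],"jaw": 6},
    {"translation": [20.7,-4.3,5.9],"delta_rot": [0,0,0.14],"jaw": 6},
    {"translation": [26,-5.4,7.4],"delta_rot": [0,0,0.18],"jaw": 6},
    {"translation": [31,-6.5,8.9],"delta_rot": [0,0,0.21],"jaw": 6},
    {"translation": [36.4,-7.55,10.4],"delta_rot": [0,0,0.242],"jaw": 6}
  ]
}}

```text
time: 0.9
tool_pos: [0.5038, -0.4137, 0.1455]
tool_rot: [-0.0, 0.999, 0.04, -0.0]
contact_force: [-0.1, -0.9, 0.4]
gripper_width: 0.701
grasp_force: 0.0
```

Run:
```python
from h import *
f=snap('wrist','w1'); s=state(); print(s['time'],s['tool_pos'],s['tool_rot'],s['gripper_width'])
```

```text
0.95 [ 0.50831475 -0.40855646  0.14273655] [-3.05704567e-03  9.99125917e-01  4.16842704e-02  6.91719180e-04] 0.7032985015330118
```

View pics/w1.png

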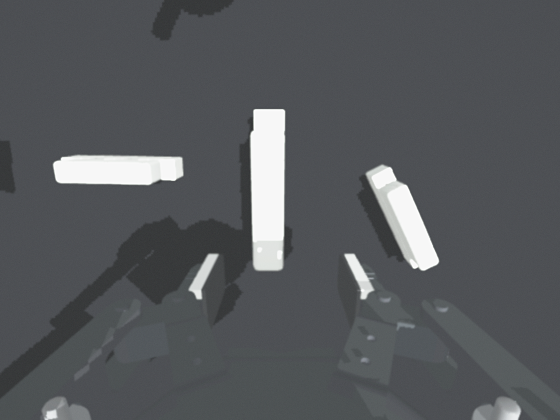

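The wrist view shows the large block between the fingers. Its top face runs from (251,132)/(285,132) to (252,241)/(283,241).

Run:
```python
from h import *
f=load('w1'); g=atz(f,[(251,132),(285,132),(252,241),(283,241)],.065); print(g.round(4).tolist(),g.mean(0))
print(np.degrees(np.arctan2(*(g[0]-g[2])[[1,0]])),np.degrees(np.arctan2(*(g[1]-g[3])[[1,0]])), np.linalg.norm(g[0]-g[2]),np.linalg.norm(g[0]-g[1]))
x=R.from_euler('z',4.6,degrees=True)*R.from_euler('x',180,degrees=True)
rel([g.mean(0)[0],g.mean(0)[1],.047],x)
```

```text
[[0.5697, -0.3875, 0.065], [0.5716, -0.4111, 0.065], [0.4883, -0.3925, 0.065], [0.4903, -0.4164, 0.065]] [ 0.52998558 -0.40188165  0.065     ]
3.4519614462836765 3.6819513616920916 0.08155371598237537 0.023666013168871396
trans cm [ 2.2  -0.43  9.58]
rot [-0.0061 -0.0016  0.0031]
```

Call:
{"name": "send_rows", "arguments": {
  "steps": [
    {"translation": [-0.3,-0.25,0.5],"delta_rot": [0,0,0.01],"jaw": 6},
    {"translation": [-0.3,-0.25,2],"delta_rot": [0,0,0.01],"jaw": 6},
    {"translation": [-0.3,-0.25,4],"delta_rot": [0,0,0.01],"jaw": 6},
    {"translation": [-0.3,-0.25,6],"delta_rot": [0,0,0.01],"jaw": 6},
    {"translation": [-0.3,-0.25,7.8],"delta_rot": [0,0,0.01],"jaw": 6},
    {"translation": [-0.3,-0.25,9],"delta_rot": [0,0,0.01],"jaw": 6},
    {"translation": [-0.3,-0.25,9.4],"delta_rot": [0,0,0.01],"jaw": 6},
    {"translation": [-0.3,-0.25,9.4],"delta_rot": [0,0,0.01],"jaw": 6}
  ]
}}

```text
time: 1.75
tool_pos: [0.4989, -0.4131, 0.052]
tool_rot: [-0.0, 0.999, 0.035, -0.0]
contact_force: [0.7, -0.3, 0.7]
gripper_width: 0.701
grasp_force: 0.0
```

Call:
{"name": "send_rows", "arguments": {
  "steps": [
    {"translation": [0,0,0],"delta_rot": [0,0,0],"jaw": 4},
    {"translation": [0,0,0],"delta_rot": [0,0,0],"jaw": 3},
    {"translation": [0,0,0],"delta_rot": [0,0,0],"jaw": 1.5},
    {"translation": [0,0,0],"delta_rot": [0,0,0],"jaw": 1.5},
    {"translation": [0,0,0],"delta_rot": [0,0,0],"jaw": 1.5},
    {"translation": [0,0,0],"delta_rot": [0,0,0],"jaw": 1.5},
    {"translation": [0,0,0],"delta_rot": [0,0,0],"jaw": 1.5},
    {"translation": [0,0,0],"delta_rot": [0,0,0],"jaw": 1.5}
  ]
}}

```text
time: 2.55
tool_pos: [0.5005, -0.4126, 0.0552]
tool_rot: [-0.0, 0.999, 0.036, 0.001]
contact_force: [-1.4, 5.2, 8.5]
gripper_width: 0.274
grasp_force: 59.4
```

Call:
{"name": "send_rows", "arguments": {
  "steps": [
    {"translation": [0,0,-1],"delta_rot": [0,0,0],"jaw": 1.5},
    {"translation": [0,0,-3.5],"delta_rot": [0,0,0],"jaw": 1.5},
    {"translation": [0,0,-6.5],"delta_rot": [0,0,0.01],"jaw": 1.5},
    {"translation": [0.2,-2,-9],"delta_rot": [0,0,0.03],"jaw": 1.5},
    {"translation": [0.5,-5,-10],"delta_rot": [0,0,0.05],"jaw": 1.5},
    {"translation": [1,-9,-10],"delta_rot": [0,0,0.07],"jaw": 1.5},
    {"translation": [1.5,-13.5,-10],"delta_rot": [0,0,0.08],"jaw": 1.5},
    {"translation": [2,-18,-10],"delta_rot": [0,0,0.087],"jaw": 1.5}
  ]
}}

```text
time: 3.35
tool_pos: [0.5065, -0.2309, 0.1533]
tool_rot: [0.0, 1.0, -0.009, 0.0]
contact_force: [1.3, 0.3, -0.6]
gripper_width: 0.268
grasp_force: 59.9
```

Run:
```python
from h import *
s=state(); print(s['tool_pos'],s['contact_force'])
rel([.526,.125,.15],R.from_euler('z',-.9,degrees=True)*R.from_euler('x',180,degrees=True))
```

```text
[ 0.50652575 -0.23086321  0.15330833] [ 1.27665404  0.33252003 -0.6394007 ]
trans cm [  1.33 -35.62   0.3 ]
rot [ 0.0008 -0.001  -0.0017]
```

Call:
{"name": "send_rows", "arguments": {
  "steps": [
    {"translation": [0.2,-4.8,0],"delta_rot": [0,0,0],"jaw": 1.5},
    {"translation": [0.4,-9.7,0],"delta_rot": [0,0,0],"jaw": 1.5},
    {"translation": [0.6,-14.6,0],"delta_rot": [0,0,0],"jaw": 1.5},
    {"translation": [0.8,-19.5,0],"delta_rot": [0,0,0],"jaw": 1.5},
    {"translation": [1,-24.4,0],"delta_rot": [0,0,0],"jaw": 1.5},
    {"translation": [1.1,-29.2,0],"delta_rot": [0,0,0],"jaw": 1.5},
    {"translation": [1.2,-33,0],"delta_rot": [0,0,0],"jaw": 1.5},
    {"translation": [1.3,-35.6,0],"delta_rot": [0,0,0],"jaw": 1.5}
  ]
}}

```text
time: 4.15
tool_pos: [0.5252, 0.1262, 0.1533]
tool_rot: [-0.0, 1.0, -0.007, 0.001]
contact_force: [0.1, -0.4, -1.2]
gripper_width: 0.269
grasp_force: 59.9
```

Run:
```python
from h import *
snap('top','t1')
im=load('t1')['pixels']; 
f=snap('side','s1'); snap('wrist','w2')
o=np.hstack([cv2.resize(im[190:300,90:310],(400,200)),cv2.resize(f['pixels'][220:420,100:380],(400,286))[:200]])
cv2.imwrite('pics/c1.png',np.vstack([cv2.resize(im[185:300,90:290],(600,345),interpolation=cv2.INTER_CUBIC)[:, :], cv2.resize(f['pixels'][230:330,180:420],(600,250),interpolation=cv2.INTER_CUBIC)]))
s=state(); print(s['tool_pos'],s['tool_rot'])
rel([.526,.128,.108],R.from_euler('z',-.9,degrees=True)*R.from_euler('x',180,degrees=True))
```

```text
[0.52532363 0.12488564 0.15304268] [ 2.25544934e-04  9.99978166e-01 -6.59553304e-03  3.39500600e-04]
trans cm [ 0.06 -0.31  4.5 ]
rot [ 0.0004 -0.0007  0.0025]
```

View pics/c1.png

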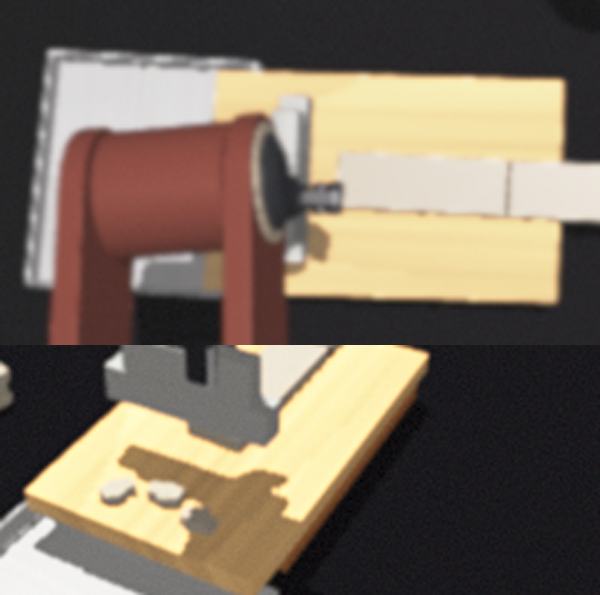

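The picture shows the block gripped level over the board, with the three chips ahead of it and the strip's front end behind it.

Call:
{"name": "send_rows", "arguments": {
  "steps": [
    {"translation": [0,-0.3,0.5],"delta_rot": [0,0,0],"jaw": 1.5},
    {"translation": [0,-0.3,1.5],"delta_rot": [0,0,0],"jaw": 1.5},
    {"translation": [0,-0.3,2.6],"delta_rot": [0,0,0],"jaw": 1.5},
    {"translation": [0,-0.3,3.5],"delta_rot": [0,0,0],"jaw": 1.5},
    {"translation": [0,-0.3,4.1],"delta_rot": [0,0,0],"jaw": 1.5},
    {"translation": [0,-0.3,4.4],"delta_rot": [0,0,0],"jaw": 1.5},
    {"translation": [0,-0.3,4.5],"delta_rot": [0,0,0],"jaw": 1.5},
    {"translation": [0,-0.3,4.5],"delta_rot": [0,0,0],"jaw": 1.5}
  ]
}}

```text
time: 5.1
tool_pos: [0.5256, 0.1267, 0.1078]
tool_rot: [-0.0, 1.0, -0.008, 0.0]
contact_force: [0.5, 0.5, -1.3]
gripper_width: 0.27
grasp_force: 60.0
```

Call:
{"name": "send_rows", "arguments": {
  "steps": [
    {"translation": [0,-0.2,0.12],"delta_rot": [0,0,0],"jaw": 1.5},
    {"translation": [0,-0.8,0.12],"delta_rot": [0,0,0],"jaw": 1.5},
    {"translation": [0,-1.4,0.12],"delta_rot": [0,0,0],"jaw": 1.5},
    {"translation": [0,-2,0.12],"delta_rot": [0,0,0],"jaw": 1.5},
    {"translation": [0,-2.6,0.12],"delta_rot": [0,0,0],"jaw": 1.5},
    {"translation": [0,-3.2,0.12],"delta_rot": [0,0,0],"jaw": 1.5},
    {"translation": [0,-3.8,0.12],"delta_rot": [0,0,0],"jaw": 1.5},
    {"translation": [0,-4.4,0.12],"delta_rot": [0,0,0],"jaw": 1.5}
  ]
}}

```text
time: 5.9
tool_pos: [0.5262, 0.1712, 0.1065]
tool_rot: [0.0, 1.0, -0.008, -0.0]
contact_force: [-0.3, -0.3, -0.7]
gripper_width: 0.27
grasp_force: 60.0
```

Call:
{"name": "send_rows", "arguments": {
  "steps": [
    {"translation": [0,-0.7,0],"delta_rot": [0,0,0],"jaw": 1.5},
    {"translation": [0,-1.4,0],"delta_rot": [0,0,0],"jaw": 1.5},
    {"translation": [0,-2.1,0],"delta_rot": [0,0,0],"jaw": 1.5},
    {"translation": [0,-2.8,0],"delta_rot": [0,0,0],"jaw": 1.5},
    {"translation": [0,-3.5,0],"delta_rot": [0,0,0],"jaw": 1.5},
    {"translation": [0,-4.2,0],"delta_rot": [0,0,0],"jaw": 1.5},
    {"translation": [0,-5,0],"delta_rot": [0,0,0],"jaw": 1.5},
    {"translation": [0,-5.8,0],"delta_rot": [0,0,0],"jaw": 1.5}
  ]
}}

```text
time: 6.7
tool_pos: [0.5271, 0.2294, 0.1065]
tool_rot: [-0.0, 1.0, -0.008, -0.0]
contact_force: [-0.3, -0.1, -2.2]
gripper_width: 0.268
grasp_force: 60.0
```

Run:
```python
from h import *
f=snap('side','s2'); s=state(); print(s['tool_pos'],s['contact_force'])
cv2.imwrite('pics/c2.png',cv2.resize(f['pixels'][230:420,110:380],(760,535),interpolation=cv2.INTER_CUBIC))
```

```text
[0.52712923 0.2303368  0.10659618] [-0.32702294  0.33575361 -1.2427739 ]
```

View pics/c2.png

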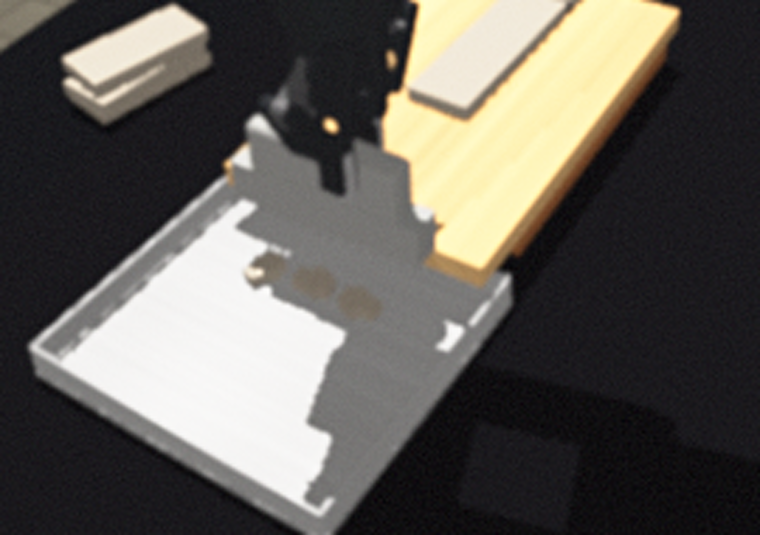

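All three chips lie in the tray, at (265,270), (315,282) and (360,302). I'll carry the scraper back to where it stood.

Call:
{"name": "send_rows", "arguments": {
  "steps": [
    {"translation": [0,0,-1],"delta_rot": [0,0,0],"jaw": 1.5},
    {"translation": [0,0,-3.2],"delta_rot": [0,0,0],"jaw": 1.5},
    {"translation": [0,1,-4.7],"delta_rot": [0,0,0],"jaw": 1.5},
    {"translation": [-0.2,4,-4.7],"delta_rot": [0,0,0],"jaw": 1.5},
    {"translation": [-0.3,8.5,-4.7],"delta_rot": [0,0,0],"jaw": 1.5},
    {"translation": [-0.5,13.3,-4.7],"delta_rot": [0,0,0],"jaw": 1.5},
    {"translation": [-0.6,18.2,-4.7],"delta_rot": [0,0,0],"jaw": 1.5},
    {"translation": [-0.8,23.1,-4.7],"delta_rot": [0,0,0],"jaw": 1.5}
  ]
}}

```text
time: 7.55
tool_pos: [0.5152, -0.0047, 0.1547]
tool_rot: [0.0, 1.0, -0.008, 0.001]
contact_force: [1.0, 0.3, -2.3]
gripper_width: 0.27
grasp_force: 60.0
```

Call:
{"name": "send_rows", "arguments": {
  "steps": [
    {"translation": [-0.1,4.9,0],"delta_rot": [0,0,0],"jaw": 1.5},
    {"translation": [-0.2,9.8,0],"delta_rot": [0,0,0],"jaw": 1.5},
    {"translation": [-0.3,14.7,0],"delta_rot": [0,0,0],"jaw": 1.5},
    {"translation": [-0.4,19.6,0],"delta_rot": [0,0,-0.01],"jaw": 1.5},
    {"translation": [-0.5,24.5,0],"delta_rot": [0,0,-0.03],"jaw": 1.5},
    {"translation": [-0.6,29.4,0],"delta_rot": [0,0,-0.05],"jaw": 1.5},
    {"translation": [-0.7,34,0],"delta_rot": [0,0,-0.07],"jaw": 1.5},
    {"translation": [-0.8,38,0],"delta_rot": [0,0,-0.085],"jaw": 1.5}
  ]
}}

```text
time: 8.35
tool_pos: [0.5001, -0.3854, 0.1547]
tool_rot: [0.001, 0.999, 0.034, 0.0]
contact_force: [0.6, -0.1, -2.7]
gripper_width: 0.268
grasp_force: 60.0
```

Run:
```python
from h import *
s=state(); print(s['tool_pos'],s['contact_force'])
rel([.5005,-.4126,.0565],R.from_euler('z',4.1,degrees=True)*R.from_euler('x',180,degrees=True))
```

```text
[ 0.50009735 -0.38541936  0.15469427] [ 0.55736019 -0.07385538 -2.65313724]
trans cm [-0.15  2.7   9.82]
rot [ 0.0016 -0.0006 -0.0039]
```

Call:
{"name": "send_rows", "arguments": {
  "steps": [
    {"translation": [0,2.2,1],"delta_rot": [0,0,0],"jaw": 1.5},
    {"translation": [0,2.7,3],"delta_rot": [0,0,0],"jaw": 1.5},
    {"translation": [0,2.7,5.2],"delta_rot": [0,0,0],"jaw": 1.5},
    {"translation": [0,2.7,7.2],"delta_rot": [0,0,0],"jaw": 1.5},
    {"translation": [0,2.7,8.6],"delta_rot": [0,0,0],"jaw": 1.5},
    {"translation": [0,2.7,9.3],"delta_rot": [0,0,0],"jaw": 1.5},
    {"translation": [0,2.7,9.7],"delta_rot": [0,0,0],"jaw": 1.5},
    {"translation": [0,2.7,9.85],"delta_rot": [0,0,0],"jaw": 1.5}
  ]
}}

```text
time: 9.15
tool_pos: [0.5033, -0.4093, 0.0556]
tool_rot: [0.0, 0.999, 0.034, 0.0]
contact_force: [-0.9, 0.6, -0.2]
gripper_width: 0.271
grasp_force: 60.0
```

Call:
{"name": "send_rows", "arguments": {
  "steps": [
    {"translation": [0,0,0.1],"delta_rot": [0,0,0],"jaw": 1.5},
    {"translation": [0,0,0.15],"delta_rot": [0,0,0],"jaw": 1.5},
    {"translation": [0,0,0.15],"delta_rot": [0,0,0],"jaw": 3},
    {"translation": [0,0,0.15],"delta_rot": [0,0,0],"jaw": 4},
    {"translation": [0,0,0.15],"delta_rot": [0,0,0],"jaw": 6},
    {"translation": [0,0,0.15],"delta_rot": [0,0,0],"jaw": 6},
    {"translation": [0,0,0.15],"delta_rot": [0,0,0],"jaw": 6},
    {"translation": [0,0,-1],"delta_rot": [0,0,0],"jaw": 6}
  ]
}}

```text
time: 9.95
tool_pos: [0.502, -0.4078, 0.0632]
tool_rot: [-0.002, 0.999, 0.034, -0.001]
contact_force: [0.2, 0.7, -0.4]
gripper_width: 0.706
grasp_force: 0.0
```

Call:
{"name": "send_rows", "arguments": {
  "steps": [
    {"translation": [0,0,-1],"delta_rot": [0,0,0],"jaw": 6},
    {"translation": [0,0,-3.5],"delta_rot": [0,0,0],"jaw": 6},
    {"translation": [0,0,-6.5],"delta_rot": [0,0,-0.1],"jaw": 7},
    {"translation": [0,-2,-8],"delta_rot": [0,0,-0.24],"jaw": 7},
    {"translation": [0.5,-5,-8],"delta_rot": [0,0,-0.38],"jaw": 7},
    {"translation": [1,-9,-8],"delta_rot": [0,0,-0.52],"jaw": 7},
    {"translation": [2,-13,-8],"delta_rot": [0,0,-0.66],"jaw": 7},
    {"translation": [3,-17,-8],"delta_rot": [0,0,-0.8],"jaw": 7}
  ]
}}

```text
time: 10.75
tool_pos: [0.5217, -0.2362, 0.1466]
tool_rot: [0.001, 0.906, 0.423, 0.001]
contact_force: [0.9, -0.3, -0.1]
gripper_width: 0.822
grasp_force: 0.0
```

Run:
```python
from h import *
s=state(); print(s['tool_pos'],s['contact_force'])
rel([.5345,-.131,.13],R.from_euler('z',87.6,degrees=True)*R.from_euler('x',180,degrees=True))
f=load('w1'); print(dep(f,[(212,262),(216,258),(353,262),(349,258),(200,292),(366,292)]).round(4).tolist())
```

```text
[ 0.52170441 -0.23619235  0.14658369] [ 0.90735931 -0.2967198  -0.05461243]
trans cm [ 8.89 -5.78  1.65]
rot [ 2.300e-03  3.000e-04 -6.551e-01]
[[0.5116, -0.3805, 0.1499], [0.5115, -0.3813, 0.1451], [0.5169, -0.4467, 0.1499], [0.5164, -0.4461, 0.1446], [0.5103, -0.381, 0.1735], [0.5156, -0.4465, 0.1738]]
```

Call:
{"name": "send_rows", "arguments": {
  "steps": [
    {"translation": [1,-0.6,0.3],"delta_rot": [0,0,-0.08],"jaw": 7},
    {"translation": [3,-2,0.8],"delta_rot": [0,0,-0.21],"jaw": 7},
    {"translation": [5,-3.2,1.2],"delta_rot": [0,0,-0.35],"jaw": 7},
    {"translation": [7,-4.5,1.6],"delta_rot": [0,0,-0.49],"jaw": 7},
    {"translation": [8.5,-5.5,1.6],"delta_rot": [0,0,-0.6],"jaw": 7},
    {"translation": [8.9,-5.8,1.6],"delta_rot": [0,0,-0.655],"jaw": 7},
    {"translation": [8.9,-5.8,1.6],"delta_rot": [0,0,-0.655],"jaw": 6.5},
    {"translation": [8.9,-5.8,1.6],"delta_rot": [0,0,-0.655],"jaw": 6.5}
  ]
}}

```text
time: 11.55
tool_pos: [0.5349, -0.1322, 0.13]
tool_rot: [0.001, 0.724, 0.69, 0.0]
contact_force: [-0.8, -0.3, -0.1]
gripper_width: 0.763
grasp_force: 0.0
```

Run:
```python
from h import *
f=snap('wrist','w3'); s=state(); print(s['tool_pos'],s['tool_rot'])
cv2.imwrite('pics/c3.png',cv2.resize(f['pixels'],(784,588),interpolation=cv2.INTER_CUBIC))
```

```text
[ 0.53480217 -0.13231911  0.12978603] [6.12043901e-04 7.23971079e-01 6.89830025e-01 1.97362229e-04]
```

View pics/c3.png

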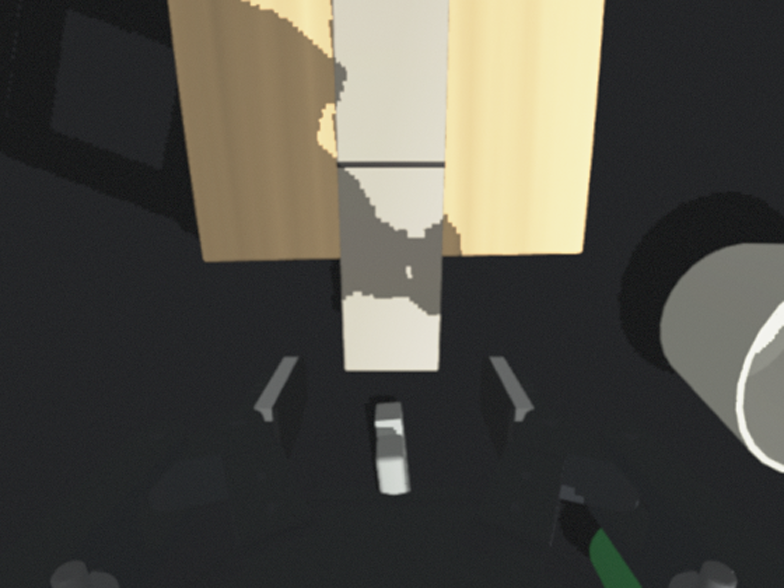

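The wrist view shows the strip's tail corners at (345,370) and (438,370), the score at row 164, the board's back edge running from (205,261) to (582,252), and the fingertips at (296,358) and (491,358).

Run:
```python
from h import *
f=load('w3'); k=lambda p:[((x+.5)/1.4-.5,(y+.5)/1.4-.5) for x,y in p]
s=atz(f,k([(345,370),(438,370),(338,164),(445,164)]),.062); b=atz(f,k([(205,261),(582,252)]),.05)
print(s.round(4).tolist(),b.round(4).tolist())
a=lambda v:np.degrees(np.arctan2(v[1],v[0]))
print(a(s[2:].mean(0)-s[:2].mean(0)),a(s[3]-s[2]),a(s[1]-s[0]),a(b[1]-b[0]),np.linalg.norm(s[2:].mean(0)-s[:2].mean(0)),np.linalg.norm(s[3]-s[2]))
print(dep(f,k([(290,362),(284,372),(496,362),(502,372),(264,406),(520,406),(390,300)])).round(4).tolist())
```

```text
[[0.5072, -0.1574, 0.062], [0.5568, -0.1599, 0.062], [0.5125, -0.0528, 0.062], [0.5619, -0.0552, 0.062]] [[0.4367, -0.0971, 0.05], [0.6347, -0.1019, 0.05]]
87.1574099118508 -2.7758471675044105 -2.8153126105598143 -1.4019404796723631 0.10474357400330087 0.049394156304264206
[[0.4991, -0.1191, 0.1311], [0.4988, -0.1193, 0.1381], [0.57, -0.1224, 0.1315], [0.5705, -0.1231, 0.1375], [0.4981, -0.1198, 0.1579], [0.5703, -0.1231, 0.1584], [0.5332, -0.1194, 0.0625]]
```

Call:
{"name": "send_rows", "arguments": {
  "steps": [
    {"translation": [0,-0.14,0],"delta_rot": [0,0,0],"jaw": 5},
    {"translation": [0,-0.14,0],"delta_rot": [0,0,0],"jaw": 5},
    {"translation": [0,-0.14,0],"delta_rot": [0,0,0],"jaw": 5},
    {"translation": [0,-0.14,0],"delta_rot": [0,0,0],"jaw": 5},
    {"translation": [0,-0.14,0],"delta_rot": [0,0,0],"jaw": 5},
    {"translation": [0,-0.14,0],"delta_rot": [0,0,0],"jaw": 5},
    {"translation": [0,-0.14,0],"delta_rot": [0,0,0],"jaw": 5},
    {"translation": [0,-0.14,0],"delta_rot": [0,0,0],"jaw": 5}
  ]
}}

```text
time: 12.4
tool_pos: [0.5331, -0.1318, 0.129]
tool_rot: [-0.0, 0.724, 0.69, -0.0]
contact_force: [-0.4, 0.2, 0.8]
gripper_width: 0.578
grasp_force: 0.0
```

Run:
```python
from h import *
f=snap('wrist','w4'); s=state(); print(s['tool_pos'],s['gripper_width'])
def tips(f):
    v,u=np.mgrid[235:300:1,170:390:1]; uv=np.c_[u.ravel(),v.ravel()]; p=dep(f,uv)
    for sgn in (-1,1):
        m=(f['range_z'][uv[:,1],uv[:,0]]>0)&(p[:,2]>.1)&(p[:,2]<.2)&(sgn*(p[:,0]-.534)>0)
        q=p[m]; print(len(q),np.sort(q[:,2])[:12].round(4), q[q[:,2].argmin()].round(4))
tips(load('w3'));tips(f)
```

```text
[ 0.5331091 -0.1317763  0.1289605] 0.5861794706378372
1659 [0.1218 0.1221 0.1225 0.1225 0.1227 0.1227 0.1228 0.1229 0.1229 0.123
 0.123  0.1231] [ 0.5019 -0.1297  0.1218]
1617 [0.1218 0.122  0.1221 0.1223 0.1223 0.1223 0.1223 0.1227 0.1227 0.1228
 0.1228 0.123 ] [ 0.5667 -0.1335  0.1218]
1736 [0.1173 0.1174 0.1176 0.1178 0.1179 0.1182 0.1183 0.1185 0.1186 0.1187
 0.1187 0.1188] [ 0.5072 -0.1262  0.1173]
1756 [0.1174 0.1178 0.1179 0.118  0.1181 0.1182 0.1182 0.1183 0.1185 0.1185
 0.1185 0.1186] [ 0.5576 -0.1298  0.1174]
```

Call:
{"name": "send_rows", "arguments": {
  "steps": [
    {"translation": [0,0.05,0],"delta_rot": [0,0,0],"jaw": 6.5},
    {"translation": [0,0.05,0.8],"delta_rot": [0,0,0],"jaw": 6.5},
    {"translation": [0,0.05,2.2],"delta_rot": [0,0,0],"jaw": 6.5},
    {"translation": [0,0.05,4],"delta_rot": [0,0,0],"jaw": 6.5},
    {"translation": [0,0.05,5.4],"delta_rot": [0,0,0],"jaw": 6.5},
    {"translation": [0,0.05,6.2],"delta_rot": [0,0,0],"jaw": 6.5},
    {"translation": [0,0.05,6.5],"delta_rot": [0,0,0],"jaw": 6.5},
    {"translation": [0,0.05,6.5],"delta_rot": [0,0,0],"jaw": 6.5}
  ]
}}

```text
time: 13.25
tool_pos: [0.5334, -0.1317, 0.0634]
tool_rot: [-0.0, 0.724, 0.69, -0.0]
contact_force: [-0.0, -0.4, 0.2]
gripper_width: 0.76
grasp_force: 0.0
```

Run:
```python
from h import *
s=state(); print(s['tool_pos'],s['tool_rot'],s['contact_force'])
```

```text
[ 0.53340302 -0.13174163  0.06343888] [-3.94218052e-04  7.23521199e-01  6.90302025e-01 -1.83225812e-04] [-0.00039197 -0.37979285  0.23520954]
```

Call:
{"name": "send_rows", "arguments": {
  "steps": [
    {"translation": [0,0,0],"delta_rot": [0,0,0],"jaw": 5.8},
    {"translation": [0,0,0],"delta_rot": [0,0,0],"jaw": 5.3},
    {"translation": [0,0,0],"delta_rot": [0,0,0],"jaw": 4.8},
    {"translation": [0,0,0],"delta_rot": [0,0,0],"jaw": 4.2},
    {"translation": [0,0,0],"delta_rot": [0,0,0],"jaw": 4},
    {"translation": [0,0,0],"delta_rot": [0,0,0],"jaw": 4},
    {"translation": [0,0,0],"delta_rot": [0,0,0],"jaw": 4},
    {"translation": [0,0,0],"delta_rot": [0,0,0],"jaw": 4}
  ]
}}

```text
time: 14.05
tool_pos: [0.5342, -0.1321, 0.0653]
tool_rot: [0.001, 0.723, 0.69, 0.0]
contact_force: [-1.9, 0.2, 5.3]
gripper_width: 0.563
grasp_force: 61.6
```

Run:
```python
from h import *
s=state(); print(s['tool_pos'],s['tool_rot'],s['contact_force'],s['ft_torque'])
```

```text
[ 0.53422137 -0.13209289  0.06534566] [6.62353372e-04 7.23457598e-01 6.90368456e-01 2.47072259e-04] [-1.896502    0.24669745  5.2530371 ] [0.08209527 0.30325008 0.0781511 ]
```

Call:
{"name": "send_rows", "arguments": {
  "steps": [
    {"translation": [0.4,0,0],"delta_rot": [0,0,0],"jaw": 4},
    {"translation": [1.4,0,0],"delta_rot": [0,0,0],"jaw": 4},
    {"translation": [3,-0.1,0],"delta_rot": [0,0,-0.005],"jaw": 4},
    {"translation": [4.8,-0.1,0],"delta_rot": [0,0,-0.01],"jaw": 4},
    {"translation": [6.6,-0.2,0],"delta_rot": [0,0,-0.015],"jaw": 4},
    {"translation": [8.4,-0.2,0],"delta_rot": [0,0,-0.02],"jaw": 4},
    {"translation": [10.2,-0.3,0],"delta_rot": [0,0,-0.025],"jaw": 4},
    {"translation": [12,-0.3,0],"delta_rot": [0,0,-0.026],"jaw": 4}
  ]
}}

```text
time: 14.85
tool_pos: [0.5373, -0.0123, 0.0654]
tool_rot: [0.002, 0.714, 0.7, -0.0]
contact_force: [-1.1, -5.5, 5.2]
gripper_width: 0.563
grasp_force: 62.1
```

Run:
```python
from h import *
s=state(); print(s['tool_pos'],s['tool_rot'],s['contact_force'],s['ft_torque'])
```

```text
[ 0.5373083  -0.01230478  0.06538934] [ 2.00390839e-03  7.14339943e-01  6.99795980e-01 -1.33174712e-04] [-1.14672792 -5.46093035  5.21638481] [-0.79080614  0.12930312  0.09099705]
```

Call:
{"name": "send_rows", "arguments": {
  "steps": [
    {"translation": [2,0,0],"delta_rot": [0,0,0],"jaw": 4},
    {"translation": [4,0,0],"delta_rot": [0,0,0],"jaw": 4},
    {"translation": [6,0,0],"delta_rot": [0,0,0],"jaw": 4},
    {"translation": [8,0,0],"delta_rot": [0,0,0],"jaw": 4},
    {"translation": [10,0,0],"delta_rot": [0,0,0],"jaw": 4},
    {"translation": [12,0,0],"delta_rot": [0,0,0],"jaw": 4},
    {"translation": [13.5,0,0],"delta_rot": [0,0,0],"jaw": 4},
    {"translation": [14,0,0],"delta_rot": [0,0,0],"jaw": 4}
  ]
}}

```text
time: 15.65
tool_pos: [0.5401, 0.1284, 0.0654]
tool_rot: [0.002, 0.714, 0.7, -0.0]
contact_force: [-0.2, -6.7, 6.1]
gripper_width: 0.564
grasp_force: 62.3
```

Run:
```python
from h import *
f=snap('wrist','w5'); s=state(); print(s['tool_pos'],s['tool_rot'],s['contact_force'],s['ft_torque'],s['joint_pos'])
cv2.imwrite('pics/c5.png',cv2.resize(f['pixels'],(784,588),interpolation=cv2.INTER_CUBIC))
```

```text
[0.54017094 0.12890556 0.06538936] [1.26683607e-03 7.13919682e-01 7.00226314e-01 4.39136806e-04] [-0.35939448 -1.10324437  5.65771267] [-0.26218416  0.04489797  0.04324052] [ 1.00933999e-01  6.95285091e-02  1.91434266e+00 -1.56257322e-03
  1.15545328e+00  1.20928549e-01]
```

View pics/c5.png

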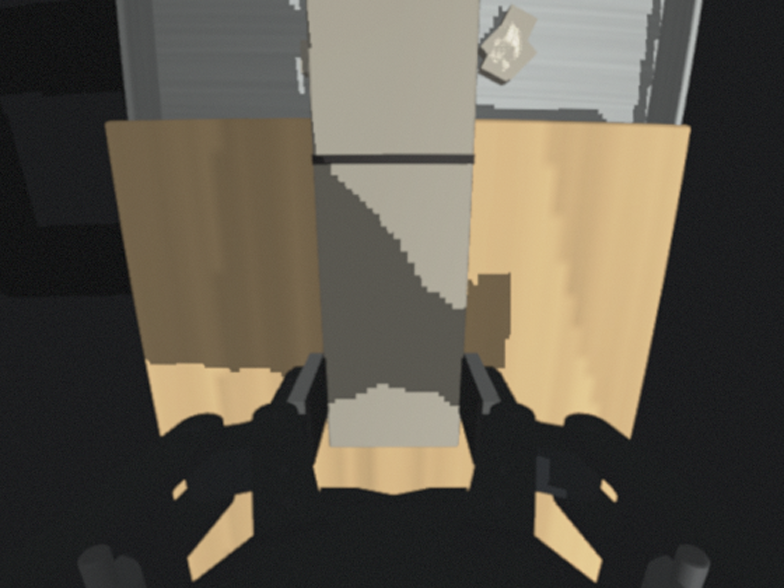

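The wrist view shows the score from (314,159) to (474,158). The board's front edge runs from (106,122) to (690,126), about 15 mm further on, and the strip lies flat.

```bash
cat > m.py <<'E'
from h import *
def fit(p): 
    c=np.polyfit(p[:,0],p[:,1],1); r=p[:,1]-np.polyval(c,p[:,0]); k=abs(r)<2.5*np.median(abs(r))+1e-4; c=np.polyfit(p[k,0],p[k,1],1); return c,r[k].std(),k.sum()
def meas(f,e0,s0,w=9):
    g=f['pixels'].astype(float); L=g.mean(2); sat=g[:,:,2]-g[:,:,0]
    def cross(u,img,v0):  # steepest rise below row v0-w
        col=img[v0-w:v0+w+1,u]; d=np.diff(col); i=d.argmax(); ww=np.clip(d[max(i-2,0):i+3],0,None); idx=np.arange(max(i-2,0),max(i-2,0)+len(ww)); return v0-w+.5+(ww*idx).sum()/ww.sum()
    E=[(u,cross(u,sat,e0)) for u in list(range(90,212,3))+list(range(352,480,3))]
    S=[]
    for u in range(232,332,3):
        col=L[s0-w:s0+w+1,u]; wt=np.clip(np.median(col)*.75-col,0,None); 
        if wt.sum()>0: S.append((u,s0-w+(wt*np.arange(2*w+1)).sum()/wt.sum()))
    e,er,_=fit(atz(f,E,.05)); s,sr,_=fit(atz(f,S,.062)); x=.5425
    print('edge y %.4f ang %.2f res %.4f'%(np.polyval(e,x),np.degrees(np.arctan(e[0])),er),'score y %.4f ang %.2f res %.4f'%(np.polyval(s,x),np.degrees(np.arctan(s[0])),sr))
    print('gap mm',(np.polyval(e,x)-np.polyval(s,x))*1000)
E
python3 - <<'E'
from m import *
f=load('w5'); meas(f,88,113)
v=[(u,0) for u in (233,330)]
K=[(222.5,30),(224,60),(230,200),(341,30),(340,60),(333,200)]
print(dep(f,[(281,40),(281,90),(270,140),(281,200),(281,290),(420,150),(130,150),(400,110)])[:,:].round(4).tolist())
E
```

```text
edge y 0.2197 ang -1.47 res 0.0001 score y 0.2063 ang -0.94 res 0.0000
gap mm 13.328758867719253
[[0.5416, 0.235, 0.0625], [0.5412, 0.2158, 0.0623], [0.536, 0.1952, 0.0631], [0.5403, 0.1675, 0.0614], [0.5394, 0.1195, 0.0615], [0.6093, 0.1887, 0.0498], [0.4659, 0.1915, 0.0489], [0.5976, 0.2076, 0.0496]]
```

Call:
{"name": "send_rows", "arguments": {
  "steps": [
    {"translation": [0.1,0,0],"delta_rot": [0,0,0.002],"jaw": 4},
    {"translation": [0.4,0,0],"delta_rot": [0,0,0.004],"jaw": 4},
    {"translation": [0.7,0,0],"delta_rot": [0,0,0.006],"jaw": 4},
    {"translation": [1,0,0],"delta_rot": [0,0,0.009],"jaw": 4},
    {"translation": [1.2,0,0],"delta_rot": [0,0,0.009],"jaw": 4},
    {"translation": [1.3,0,0],"delta_rot": [0,0,0.009],"jaw": 4},
    {"translation": [1.33,0,0],"delta_rot": [0,0,0.009],"jaw": 4},
    {"translation": [1.33,0,0],"delta_rot": [0,0,0.009],"jaw": 4}
  ]
}}

```text
time: 16.5
tool_pos: [0.5405, 0.1405, 0.0654]
tool_rot: [0.002, 0.718, 0.697, -0.0]
contact_force: [-0.4, -5.3, 5.5]
gripper_width: 0.566
grasp_force: 62.2
```

Run:
```python
from m import *
f=snap('wrist','w6'); s=state(); print(s['tool_pos'],s['tool_rot'],s['contact_force'],s['ft_torque'],s['gripper_width'])
t=snap('top','t6');d=snap('side','s6')
meas(f,88,88+8,14) if 0 else meas(f,88,89,7)
print(dep(f,[(281,10),(281,40),(281,75),(270,140),(281,200),(281,290)]).round(4).tolist())
cv2.imwrite('pics/c6.png',np.vstack([cv2.resize(f['pixels'][50:170,60:480],(760,217)),cv2.resize(d['pixels'][180:420,110:400],(435,360),interpolation=cv2.INTER_CUBIC).repeat(1,0) if 0 else np.hstack([cv2.resize(d['pixels'][180:420,110:400],(435,360)),cv2.resize(t['pixels'][190:300,90:190],(325,360))])]))
```

```text
[0.5405454  0.14049118 0.0654092 ] [ 1.68522002e-03  7.17500618e-01  6.96555828e-01 -2.80013579e-05] [-0.1941786  -5.32717541  6.04757817] [-0.90606536  0.16696788  0.09851705] 0.5581519393788035Traceback (most recent call last):
  File "<stdin>", line 4, in <module>
  File "m.py", line 13, in meas
    e,er,_=fit(atz(f,E,.05)); s,sr,_=fit(atz(f,S,.062)); x=.5425
                                         ~~~^^^^^^^^^^
  File "h.py", line 11, in atz
    K,Rm,t=cam(f); p=cv2.undistortPoints(np.array(uv,float).reshape(-1,1,2),K,np.array(f['dist'],float)).reshape(-1,2)
                     ~~~~~~~~~~~~~~~~~~~^^^^^^^^^^^^^^^^^^^^^^^^^^^^^^^^^^^^^^^^^^^^^^^^^^^^^^^^^^^^^^^^
cv2.error: OpenCV(4.12.0) /io/opencv/modules/calib3d/src/undistort.dispatch.cpp:347: error: (-215:Assertion failed) CV_IS_MAT(_src) && CV_IS_MAT(_dst) && (_src->rows == 1 || _src->cols == 1) && (_dst->rows == 1 || _dst->cols == 1) && _src->cols + _src->rows - 1 == _dst->rows + _dst->cols - 1 && (CV_MAT_TYPE(_src->type) == CV_32FC2 || CV_MAT_TYPE(_src->type) == CV_64FC2) && (CV_MAT_TYPE(_dst->type) == CV_32FC2 || CV_MAT_TYPE(_dst->type) == CV_64FC2) in function 'cvUndistortPointsInternal'
```

Run:
```python
from m import *
f=load('w6');t=load('t6');d=load('s6')
meas(f,108,113)
print(dep(f,[(281,10),(281,40),(281,75),(281,140),(281,200),(281,290)]).round(4).tolist())
cv2.imwrite('pics/c6.png',np.vstack([cv2.resize(f['pixels'][50:170,60:480],(760,217)),np.hstack([cv2.resize(d['pixels'][180:420,110:400],(435,360)),cv2.resize(t['pixels'][190:300,90:190],(325,360))])]))
```

```text
edge y 0.2198 ang -1.49 res 0.0001 score y 0.2184 ang -1.54 res 0.0000
gap mm 1.4315370089930668
[[0.5416, 0.2135, 0.1936], [0.5431, 0.2472, 0.0614], [0.5427, 0.2338, 0.0614], [0.5419, 0.207, 0.0616], [0.541, 0.1796, 0.0616], [0.5396, 0.1316, 0.0616]]
```

View pics/c6.png

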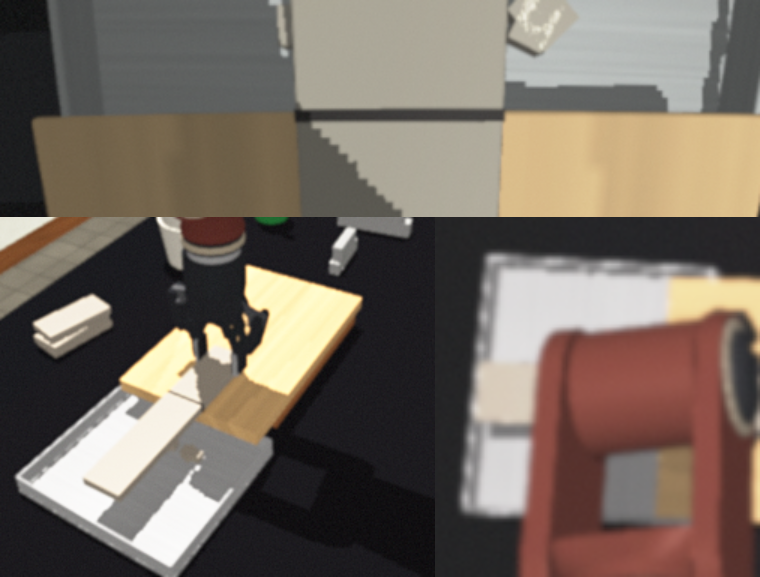

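The score lies 1.4 mm behind the edge, square and level. One small nudge is left.

Call:
{"name": "send_rows", "arguments": {
  "steps": [
    {"translation": [0.05,0,0],"delta_rot": [0,0,0],"jaw": 4},
    {"translation": [0.1,0,0],"delta_rot": [0,0,0],"jaw": 4},
    {"translation": [0.15,0,0],"delta_rot": [0,0,0],"jaw": 4},
    {"translation": [0.15,0,0],"delta_rot": [0,0,0],"jaw": 4},
    {"translation": [0.15,0,0],"delta_rot": [0,0,0],"jaw": 4},
    {"translation": [0.15,0,0],"delta_rot": [0,0,0],"jaw": 4},
    {"translation": [0.15,0,0],"delta_rot": [0,0,0],"jaw": 4},
    {"translation": [0.15,0,0],"delta_rot": [0,0,0],"jaw": 4}
  ]
}}

```text
time: 17.45
tool_pos: [0.5406, 0.1419, 0.0654]
tool_rot: [0.002, 0.718, 0.697, -0.0]
contact_force: [1.0, -5.5, 5.8]
gripper_width: 0.564
grasp_force: 62.2
```

Run:
```python
from m import *
f=snap('wrist','w7'); s=state(); print(s['time'],s['tool_pos'],s['contact_force'],s['joint_vel'].round(4))
meas(f,110,113)
t=load('t6'); P=load('t6')['pixels']; cv2.imwrite('pics/c7.png',cv2.resize(P[120:300,60:460],(800,360)))
```

```text
17.5 [0.54059389 0.14192931 0.0653905 ] [ 0.00838113 -5.55791328  6.31069803] [ 0.001   0.0024 -0.     -0.0011 -0.0021  0.0003]
edge y 0.2198 ang -1.49 res 0.0001 score y 0.2198 ang -1.59 res 0.0000
gap mm 0.008257928231086842
```

View pics/c7.png

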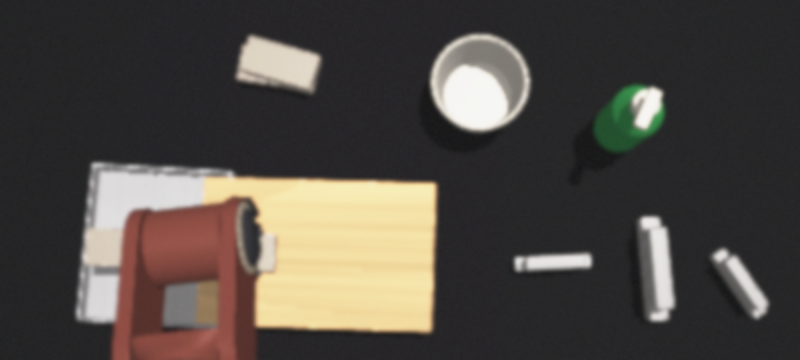

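The overview shows the scraper standing upright at (657,268) and the other things where they were. The score is on the edge, so I'm handing in.

```bash
python3 -c "
from plant import *
print(job_done())"
```

```text
the job is handed in; nothing more can be done
None
```

I handed the job in at 17.5 s: the three chips are in the tray, the scraper stands back on the bench, and the gripper is holding the strip's tail down with the score line within about 0.1 mm of the front edge, level and square to about 0.1°.

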